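Load the locked check balance, then draw and hold its pan lock

ROBOT

A 6-joint arm with a two-finger parallel gripper is mounted at the origin on the work surface. World frame = base frame: x ahead of the robot, y to its left, z up, the work surface at z = 0. Lengths are in m, angles in degrees, forces in N, time in s.
With the tool pointing down it reaches from about 0.35 to 0.875 m from the base axis. Payload 4.2 kg.
Tool frame: the origin (TCP) lies between the finger pads; the fingertips stand 14 mm ahead of it and the grasp point (between the pads) lies 5 mm behind it; z points along the fingers, y is the line along which they close (so a half turn about z gives the same grasp; the last joint's range is limited). The gripper opens to 87 mm and grips with 3 to 60 N. Pads are 19 mm wide; open, the fingers measure 117 mm over their backs; the gripper's body (75 mm by 190 mm) begins 51 mm behind the grasp point.
Start: joints at [-50.672, 22.042, 0.453, 0, -68.411, -14.817], TCP at [0.259, -0.569, 0.237] pointing down, gripper open.
Joint ranges: [-179.83, 179.83], [-69.29, 118.12], [-61.27, 80.66], [-181.25, 117.63], [-171.15, -9.14], [-177.46, 177.46]. Speed limits (degrees/s): [159.86, 159.86, 180, 180, 180, 180].

INTERFACE

Orientations are given as a 3x3 rotation matrix whose columns are the frame's x, y, z axes.
In Python, from station import * gives the robot as it stands. The module is installed in compiled form; this text tells all that it offers.
- The arm moves only by the tool play_rows, never from a script. Its argument "steps" is a list of rows, each an object of numbers: "ax", "ay", "az": the turn, a rotation vector about the tool's x, y, z in degrees; "dx", "dy", "dz": the shift along the tool's x, y, z in mm; "claw": the finger opening in mm, from 0 to 87. A call has 1 to 20 rows; each row shifts and turns the commanded pose from where the row before left it, along the tool's axes as they then stand; what a row does not reach is not made up. A row lasts 1/10 s, in which the tool goes at most 50 mm and 8.59 degrees, less where a joint would pass 70% of its speed; a pose out of reach is approached as far as the arm can. A call with a gripper value outside its range is refused whole. The fingers move at their own pace and stop on an object; the grip force is fixed at half the most. Time passes only in rows, so rows that do not move let the fingers close. It gives the time, the measured TCP pose, the force, the opening and the grip force at its end, in the units of the state.
- sense(): the state, without advancing time (a new reading comes with each control period).
- capture(name): name is "scene" or "side" or "wrist"; returns a dict with "frame" (400x640x3 uint8, blue, green, red), "range_z" (400x640 float32, m along the optical axis (not along the pixel's ray), 0 where there is no reading), "fx", "fy", "cx", "cy" (pixels), "xyz" and "rotation" of the camera in the world. Camera axes: x right, y down, z forward; pixel columns grow to the right and rows downward; lengths in m; the calibration is good to about 2 mm. The wrist camera is an equidistant fisheye: a pixel r from the principal point sees the ray r / f radians off the axis. A picture is of the moment at which its call begins.
- finish_job(): hands the job in; it is judged then, once.
The state is a dict: "time_s": time; "joints": joint angles; "joint_velocities": joint speeds; "effort": joint torques, N m; "tcp_pos": TCP position; "ee_rot": TCP orientation; "wrist_force": force on the tool from outside, world axes, zero at the start; "moment": the same for the moment, N m; "gripper_width": opening from 0.0 (shut) to 1.0 (fully open); "gripper_force": force on a finger pad.
Only numpy, scipy, OpenCV 4.12 (cv2) and the standard library are available. Lean on these libraries where they do the work, as an engineer would, in place of code of your own. Each camera call takes 0.05 s, during which the arm holds its last target. There are 200 camera calls.

TASK

Stand the largest steel check weight (the 500 g one) upright inside the red ring at the centre of the balance pan while the pan is still locked, and let go of it. Then pull the spring-loaded lock knob on the balance straight out, fully back to its stop, so that the loaded pan comes free and sinks; finish while still gripping the knob and holding it back there, with the pan and the weight untouched. Do not topple the weight, do not draw the lock before the weight is on the pan, and leave the other things on the bench where they are.

Things in the scene. Friction and masses are not known exactly. Their poses are not given: they have to be found in the camera images.
- balance: White balance fixed to the bench, housing 200 x 170 mm, 55 mm high. Origin on the bench straight below the pan's centre; z up. The lock plunger sticks out along its -x, level, 78 mm above the bench, from a grey bracket (34 mm wide, 99 mm high, front face 78 mm from the pan's axis) with a steel barrel 18 mm thick, ending 96 mm from that axis. Under the knob is free space.
- pan_disc: Round flat aluminium pan, 110 mm in diameter, 4 mm thick. Origin at the centre of its top face, 100 mm above the bench while locked. A red printed ring of 27 mm inner radius marks the centre. It rides straight down on a spring (600 N/m, 10 mm of travel); an orange tab under its edge has the hole that the lock pin enters.
- pan (a joint): How far the pan has sunk, m: 0 at the top (empty or locked), at most 0.010. With the lock drawn, 500 g sinks it about 0.007 to 0.008; while locked it gives less than 0.001.
- pull_knob: Yellow round knob with a red end flange, handle of the lock plunger; axis level, axes as the balance's; it is pulled along its -x. Origin on the axis at the middle of the yellow grip (24 mm diameter, 28 mm long); the red flange (33 mm diameter, 6 mm thick) is at the outer, -x end. With the pin home the origin lies 114 mm from the pan's axis, 78 mm above the bench.
- plunger (a joint): How far the lock plunger is pulled out, m: 0 with the pin home in the pan tab's hole, 0.018 fully back at its stop. The pin leaves the hole at about 0.012. A spring always pulls it home: about 3 N at 0, 7.5 N at 0.018.
- weight_500: The largest of three polished steel check weights, 500 g: cylinder 38 mm in diameter and 42 mm high with a knob 25 mm in diameter on top, 62 mm high in all. Origin at the centre of its underside, z up. Stands on the blue mat, whose top is 3 mm above the bench, about 80 mm from the next weight.
- weight_200: Middle check weight, 200 g, 28 mm in diameter, 46 mm high, on the mat. Origin at the centre of its underside. To be left alone.
- weight_100: Smallest check weight, 100 g, 23 mm in diameter, 37 mm high, on the mat. Origin at the centre of its underside. To be left alone.
- beaker: Glass beaker, 72 mm in diameter, 95 mm high. Origin at the centre of its underside. To be left alone.
- wash_bottle: White plastic bottle, 66 mm in diameter, 150 mm high. Origin at the centre of its underside. To be left alone.
- tube_rack: Wire test tube rack, 200 x 80 mm, 70 mm high, with tubes up to 102 mm. Origin at the centre of its underside. To be left alone.
- cuvette_box: Clear open box with dividers, 110 x 80 x 40 mm. Origin at the centre of its underside. To be left alone.
- marker: Blue marker pen with a grey end, 120 mm long, 12 mm thick, lying on the bench. Origin at its middle, on the bench. To be left alone.
Not all that is in view belongs to the job. Leave any brown or yellow look-alike of the weight_500 alone.

How it is judged (in metres and radians):
On the way, in this order (a step that is already met when the one before it is completed fails the run):
1. the 500 g weight stands upright and released inside the ring of the locked pan (horizontal distance between weight_500 and pan_disc below 0.009 m and angle between weight_500's own z axis and vertical below 0.1 rad and contact force between weight_500 and pan_disc above 3 N and contact force between each of the arm, the fingers and weight_500 below 0.1 N and linear speed of weight_500 below 0.02 m/s and value of joint plunger below 0.004 m and value of joint pan below 0.002 m), for 0.2 s.
2. the lock plunger is gripped and fully back, and the pan has sunk (value of joint plunger above 0.0155 m and value of joint pan above 0.005 m and contact force between the fingers and pull_knob above 2 N), for 0.2 s.
At the end, for the whole second after the job is handed in: The fingers grip the lock knob and hold the plunger fully back (at least 15.5 of its 18 mm); the pan, free and untouched, has sunk 5.5 to 9.5 mm under the 500 g weight, which stands upright, still and untouched on the pan within 9 mm of its centre (value of joint plunger above 0.0155 m and contact force between the fingers and pull_knob above 2 N and value of joint pan between 0.0055 and 0.0095 m and horizontal distance between weight_500 and pan_disc below 0.009 m and angle between weight_500's own z axis and vertical below 0.1 rad and contact force between weight_500 and pan_disc above 3 N and contact force between each of the fingers, the arm and weight_500 below 0.1 N and contact force between each of the fingers, the arm and pan_disc below 0.1 N and linear speed of weight_500 below 0.02 m/s); the arm keeps its last pose, push and grip.
It fails at once if the lock is drawn before the weight is on the pan (value of joint plunger above 0.008 m and horizontal distance between weight_500 and pan_disc above 0.03 m).
It fails at once if the 500 g weight is toppled (angle between weight_500's own z axis and vertical above 0.9 rad).
It fails at once if another thing on the bench is pushed out of place by more than 25 mm (distance of any of weight_200, weight_100, beaker, wash_bottle, tube_rack, cuvette_box, marker from where it was at the start of the episode above 0.025 m).
It also fails if it takes over 58 s, if anything falls off the work surface, if the arm or the gripper's body presses on something with over 40 N, if the wrist force passes 120 N, or if a joint passes its speed limit or range.

## Working session

There is one attempt and no reset: what is moved stays moved. The work goes in short steps, Python scripts to look and compute and a tool call to move; the robot and the scene stay as the last step left them, time stands still between calls to the robot, and variables do not carry over. Pictures are saved under pics/ and viewed, at most 10 in all, crops included, and the job is handed in when it is done.

Besides the shell and the picture viewer there is one more tool, called after ">>>" by a JSON object that holds its "name" and its "arguments", one argument or row to a line. play_rows: Moves the arm, as the interface text tells. Its arguments: {"type":"object","properties":{"steps":{"type":"array"}},"required":["steps"]}

```bash
mkdir -p pics; cat > h.py <<'E'
from station import *
import numpy as np, cv2
def cloud(c):
    h,w=c["range_z"].shape
    v,u=np.mgrid[:h,:w]; z=c["range_z"]
    p=np.stack([(u-c["cx"])/c["fx"]*z,(v-c["cy"])/c["fy"]*z,z],-1)
    return p@np.array(c["rotation"]).T+np.array(c["xyz"])
E
python3 - <<'E'
from h import *
for n in("scene","side"):
    c=capture(n); cv2.imwrite(f"pics/{n}0.png",c["frame"]); np.savez(n+"0.npz",**c); print(n,c["xyz"],c["rotation"],c["fx"])
s=sense();print(s["ee_rot"],s["tcp_pos"],s["time_s"])
E
```

```text
scene [ 1.1906847  -0.47230351  0.74714994] [[ 0.61951575  0.45849731 -0.63716595]
 [ 0.78484717 -0.37695408  0.49185419]
 [-0.01466848 -0.80478931 -0.59337931]] 390.6619392346804
side [ 0.44822724 -0.65381244  0.6005802 ] [[ 0.99434621 -0.04321627  0.09699472]
 [-0.10365234 -0.59339915  0.79820652]
 [ 0.02306107 -0.80374735 -0.59452366]] 368.49174345511705
[[-9.09950859e-01 -4.14715083e-01 -9.12784509e-04]
 [-4.14716071e-01  9.09949249e-01  1.71588636e-03]
 [ 1.18983624e-04  1.93991867e-03 -9.99998111e-01]] [ 0.25911441 -0.56820707  0.23557393] 0.1
```

View pics/scene0.png

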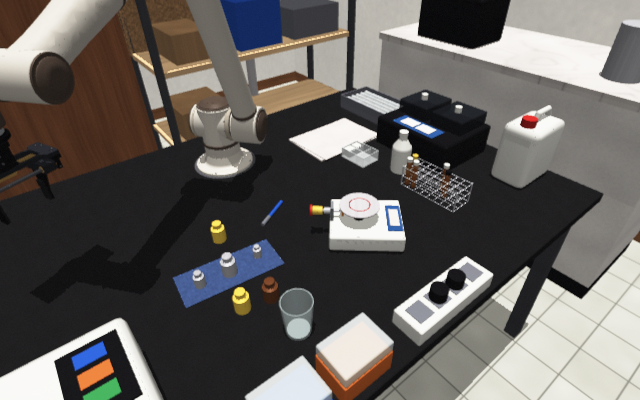

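View pics/side0.png

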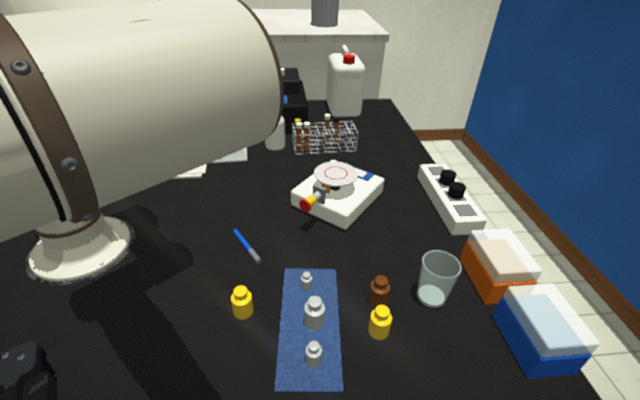

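The scene view shows three silver weights on the mat at (198,279), (228,264) and (257,252). The look-alikes are yellow at (218,232) and (241,300), and brown at (270,290). The balance pan is at (360,206) and the knob at (316,210). In the side view the silver weights are at (314,353), (315,312) and (307,281), and the knob is at (312,200). The middle silver one looks largest, so I'll check it in a crop and measure it.

```bash
python3 - <<'E'
from h import *
ims=[]
for n,bx in(("scene",[(228,264),(198,279),(257,252)]),("side",[(315,312),(314,353),(307,281)])):
    c=dict(np.load(n+"0.npz")); P=cloud(c); f=c["frame"].astype(int)
    ok=c["range_z"]>0
    print(n,"bench z",np.median(P[...,2][ok&(abs(P[...,2])<.02)]))
    for u,v in bx:
        q=P[v-30:v+30,u-25:u+25].reshape(-1,3); c0=P[v,u]
        m=(np.hypot(*(q[:,:2]-c0[:2]).T)<.04)&(q[:,2]>.012)
        q=q[m]; t=q[q[:,2]>q[:,2].max()-.006]
        # axis from top-knob: mean of top slab extents; sides in xy
        print("w",(u,v),q.min(0).round(4),q.max(0).round(4),"top",t.mean(0).round(4),len(t))
    b,g,r=f[...,0],f[...,1],f[...,2]
    z=P[...,2]
    pan=ok&(abs(z-.1)<.006)&(P[...,0]>.4)&(np.hypot(P[...,0]-P[206,360,0],P[...,1]-P[206,360,1])<.08) if n=="scene" else ok&(abs(z-.1)<.006)&(np.hypot(P[...,0]-P[174,336,0],P[...,1]-P[174,336,1])<.08)
    q=P[pan]; pts=q[:,:2].astype(np.float32); (cc,rr)=cv2.minEnclosingCircle(pts)
    print("pan",cc,rr,q[:,2].mean(),len(q))
    x0=cc
    near=ok&(np.hypot(P[...,0]-x0[0],P[...,1]-x0[1])<.16)&(z>.05)
    ring=pan&(r>g+40)&(r>b+40); rq=P[ring]; 
    if len(rq)>5: print("ring",cv2.fitEllipse(rq[:,:2].astype(np.float32)),rq.mean(0),len(rq))
    ye=near&(r>120)&(g>100)&(b<90); re=near&(r>100)&(g<60)&(b<60)&~pan
    for k,m in(("yellow",ye),("red",re)):
        q=P[m]; print(k,len(q),q.mean(0).round(4),q.min(0).round(4),q.max(0).round(4))
    hs=ok&(abs(z-.055)<.004)&(np.hypot(P[...,0]-x0[0],P[...,1]-x0[1])<.16)
    print("housing",cv2.minAreaRect(P[hs][:,:2].astype(np.float32)))
    u,v=(235,265) if n=="scene" else (330,310)
    ims.append(cv2.resize(c["frame"][v-50:v+50,u-65:u+65],None,fx=4,fy=4,interpolation=2)[:290] if 0 else cv2.resize(c["frame"][v-50:v+50,u-65:u+65],(390,300),interpolation=2))
cv2.imwrite("pics/crop.png",np.hstack(ims))
E
```

```text
scene bench z 7.940629250569042e-05
w (228, 264) [ 0.4909 -0.2603  0.012 ] [ 0.5255 -0.2228  0.0664] top [ 0.5075 -0.2416  0.0639] 62
w (198, 279) [ 0.4865 -0.3304  0.012 ] [ 0.5108 -0.3029  0.0522] top [ 0.4974 -0.3172  0.0485] 34
w (257, 252) [ 0.4881 -0.168   0.0133] [ 0.5104 -0.1462  0.0406] top [ 0.4993 -0.1565  0.0382] 22
pan (0.5878326296806335, 0.1066322922706604) 0.06594009697437286 0.09962656789072212 857
ring ((0.593384325504303, 0.11739405989646912), (0.054599642753601074, 0.0562468022108078), 127.04830932617188) [0.59561573 0.12258421 0.10028765] 27
yellow 49 [0.5252 0.0267 0.084 ] [0.5067 0.0122 0.0708] [0.5739 0.0772 0.0908]
red 13 [0.5164 0.0098 0.0855] [0.5058 0.006  0.0767] [0.521  0.0192 0.0942]
housing ((0.6099822521209717, 0.12861165404319763), (0.1984802633523941, 0.16946813464164734), 49.467742919921875)
side bench z 0.001229605382138732
w (315, 312) [ 0.4846 -0.2608  0.0124] [ 0.5222 -0.2268  0.0673] top [ 0.5029 -0.2428  0.0647] 134
w (314, 353) [ 0.4803 -0.3312  0.012 ] [ 0.5077 -0.3072  0.0516] top [ 0.4937 -0.3177  0.0489] 95
w (307, 281) [ 0.4855 -0.1678  0.0123] [ 0.5062 -0.1477  0.0423] top [ 0.4956 -0.1569  0.04  ] 40
pan (0.5849642157554626, 0.10745309293270111) 0.06810475140810013 0.10094114979725573 901
ring ((0.5925149917602539, 0.11466734111309052), (0.053464606404304504, 0.05684356391429901), 104.73348999023438) [0.59475933 0.11460046 0.10142812] 31
yellow 76 [0.5252 0.029  0.0855] [0.5056 0.0114 0.0511] [0.5723 0.0865 0.0952]
red 92 [0.5067 0.0142 0.0804] [0.4966 0.0048 0.0663] [0.5185 0.0236 0.0941]
housing ((0.6050013899803162, 0.12972760200500488), (0.20075012743473053, 0.16893768310546875), 48.92300796508789)
```

View pics/crop.png

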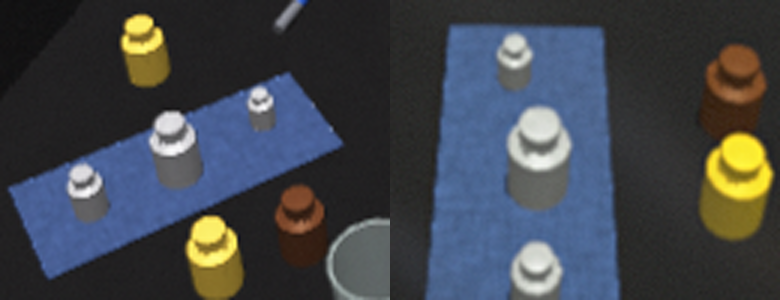

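The crop confirms it: the middle silver weight is the largest, standing on the mat at about (0.505, -0.242). Next I'll measure where its neighbours are, to pick a finger direction.

```bash
cat >> h.py <<'E'
def delta(p,yaw=None):
    "tool-frame shift (mm) to TCP target p, and az (deg) for tool x yaw"
    s=sense(); R=np.array(s["ee_rot"]); d=R.T@(np.array(p)-s["tcp_pos"])*1000
    print("t",s["time_s"],"tcp",np.round(s["tcp_pos"],4),"d",d.round(1),"width",s["gripper_width"],"F",np.round(s["wrist_force"],1),"gf",s["gripper_force"])
    if yaw is not None:
        c=np.degrees(np.arctan2(R[1,0],R[0,0])); print("yaw",c,"az",-((yaw-c+180)%360-180), "tilt",R[:,2])
E
python3 - <<'E'
from h import *
c=dict(np.load("side0.npz")); P=cloud(c)
for k,(u,v) in dict(yel1=(242,303),brown=(380,292),yel2=(380,322),beak=(438,280),marker=(246,245)).items():
    q=P[v-30:v+30,u-30:u+30].reshape(-1,3); m=(np.hypot(*(q[:,:2]-P[v,u,:2]).T)<.04)&(q[:,2]>.012)&(q[:,2]<.12); q=q[m]
    if len(q): print(k,q.min(0).round(3),q.max(0).round(3))
delta([.505,-.242,.12],204.5)
E
```

```text
yel1 [ 0.352 -0.224  0.013] [ 0.389 -0.19   0.065]
brown [ 0.616 -0.22   0.012] [ 0.653 -0.183  0.065]
yel2 [ 0.6   -0.289  0.012] [ 0.638 -0.253  0.064]
beak [ 0.71  -0.237  0.012] [ 0.77  -0.194  0.097]
marker [ 0.35  -0.07   0.012] [ 0.393 -0.001  0.015]
t 0.1 tcp [ 0.2591 -0.5682  0.2356] d [-359.   194.6  115.9] width 0.9989737543852265 F [ 0.1 -0.7 -0.1] gf 0.0
yaw -155.49856243153857 az 0.0014375684613696649 tilt [-9.12784509e-04  1.71588636e-03 -9.99998111e-01]
```

>>> {"name": "play_rows", "arguments": {
  "steps": [
    {"dx": -24, "dy": 13},
    {"dx": -24, "dy": 13},
    {"dx": -24, "dy": 13},
    {"dx": -24, "dy": 13},
    {"dx": -24, "dy": 13},
    {"dx": -24, "dy": 13},
    {"dx": -24, "dy": 13},
    {"dx": -24, "dy": 13},
    {"dx": -24, "dy": 13},
    {"dx": -24, "dy": 13},
    {"dx": -24, "dy": 13},
    {"dx": -24, "dy": 13},
    {"dx": -24, "dy": 13},
    {"dx": -24, "dy": 13},
    {"dx": -23, "dy": 13},
    {"az": -6},
    {"az": -6},
    {"az": -6},
    {"az": -6},
    {}
  ]
}}

```text
invalid input at $.steps[0]: expected keys ax, ay, az, dx, dy, dz, claw
```

```bash
python3 - <<'E'
from h import *
delta([.505,-.242,.12],229)
c=capture("wrist"); cv2.imwrite("pics/w1.png",c["frame"]); np.savez("w1.npz",**c); print(c["fx"],c["cx"],c["cy"],c["xyz"],c["rotation"])
E
```

```text
t 0.1 tcp [ 0.2591 -0.5682  0.2356] d [-359.   194.6  115.9] width 0.9989737543852265 F [ 0.1 -0.7 -0.1] gf 0.0
yaw -155.49856243153857 az -24.49856243153863 tilt [-9.12784509e-04  1.71588636e-03 -9.99998111e-01]
309.70691628693146 317.64552609679555 196.369509093706 [ 0.18363246 -0.60296803  0.38442215] [[-0.4145422   0.86734165  0.27545093]
 [ 0.91002599  0.394186    0.12833589]
 [ 0.00273216  0.30386815 -0.95271018]]
```

View pics/w1.png

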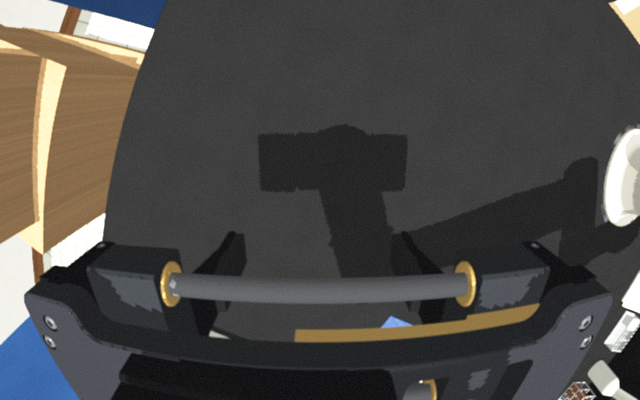

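The wrist view shows only bare bench and the gripper bars around (320,290), because the arm hasn't moved. Every row has to carry all the keys.

>>> {"name": "play_rows", "arguments": {
  "steps": [
    {"ax": 0, "ay": 0, "az": 0, "dx": -24, "dy": 13, "dz": 0, "claw": 87},
    {"ax": 0, "ay": 0, "az": 0, "dx": -24, "dy": 13, "dz": 0, "claw": 87},
    {"ax": 0, "ay": 0, "az": 0, "dx": -24, "dy": 13, "dz": 0, "claw": 87},
    {"ax": 0, "ay": 0, "az": 0, "dx": -24, "dy": 13, "dz": 0, "claw": 87},
    {"ax": 0, "ay": 0, "az": 0, "dx": -24, "dy": 13, "dz": 0, "claw": 87},
    {"ax": 0, "ay": 0, "az": 0, "dx": -24, "dy": 13, "dz": 0, "claw": 87},
    {"ax": 0, "ay": 0, "az": 0, "dx": -24, "dy": 13, "dz": 0, "claw": 87},
    {"ax": 0, "ay": 0, "az": 0, "dx": -24, "dy": 13, "dz": 0, "claw": 87},
    {"ax": 0, "ay": 0, "az": 0, "dx": -24, "dy": 13, "dz": 0, "claw": 87},
    {"ax": 0, "ay": 0, "az": 0, "dx": -24, "dy": 13, "dz": 0, "claw": 87},
    {"ax": 0, "ay": 0, "az": 0, "dx": -24, "dy": 13, "dz": 0, "claw": 87},
    {"ax": 0, "ay": 0, "az": 0, "dx": -24, "dy": 13, "dz": 0, "claw": 87},
    {"ax": 0, "ay": 0, "az": 0, "dx": -24, "dy": 13, "dz": 0, "claw": 87},
    {"ax": 0, "ay": 0, "az": 0, "dx": -24, "dy": 13, "dz": 0, "claw": 87},
    {"ax": 0, "ay": 0, "az": 0, "dx": -23, "dy": 13, "dz": 0, "claw": 87},
    {"ax": 0, "ay": 0, "az": -6, "dx": 0, "dy": 0, "dz": 0, "claw": 87},
    {"ax": 0, "ay": 0, "az": -6, "dx": 0, "dy": 0, "dz": 0, "claw": 87},
    {"ax": 0, "ay": 0, "az": -6, "dx": 0, "dy": 0, "dz": 0, "claw": 87},
    {"ax": 0, "ay": 0, "az": -6.5, "dx": 0, "dy": 0, "dz": 0, "claw": 87},
    {"ax": 0, "ay": 0, "az": 0, "dx": 0, "dy": 0, "dz": 0, "claw": 87}
  ]
}}

```text
time_s: 2.15
tcp_pos: [0.5049, -0.2421, 0.2362]
ee_rot: [[-0.656, -0.755, -0.001], [-0.755, 0.656, 0.0], [0.0, 0.001, -1.0]]
wrist_force: [0.2, -0.3, 0.5]
gripper_width: 1.003
gripper_force: 0.0
```

```bash
cat >> h.py <<'E'
def wcloud(c):
    h,w=c["range_z"].shape; v,u=np.mgrid[:h,:w]; a=(u-c["cx"])/c["fx"]; b=(v-c["cy"])/c["fy"]; r=np.hypot(a,b)+1e-9
    t=np.tan(r); z=c["range_z"]; p=np.stack([a/r*t*z,b/r*t*z,z],-1)
    return p@np.array(c["rotation"]).T+np.array(c["xyz"])
E
python3 - <<'E'
from h import *
delta([.505,-.242,.12],229)
c=capture("wrist"); cv2.imwrite("pics/w2.png",c["frame"]); np.savez("w2.npz",**c)
P=wcloud(c); z=P[...,2]
for nm,x,y in(("500",.505,-.242),("200",.496,-.318),("100",.497,-.157)):
    m=(c["range_z"]>0)&(np.hypot(P[...,0]-x,P[...,1]-y)<.035)&(z>.012)&(z<.09); q=P[m]
    print(nm,len(q),q.min(0).round(4) if len(q) else 0,q.max(0).round(4) if len(q) else 0)
    if len(q): t=q[q[:,2]>q[:,2].max()-.005]; print(t.mean(0),cv2.minEnclosingCircle(t[:,:2].astype(np.float32)))
E
```

```text
t 2.15 tcp [ 0.5049 -0.2421  0.2362] d [-2.000e-01 -1.000e-01  1.162e+02] width 1.0028534363680441 F [ 0.2 -0.3  0.5] gf 0.0
yaw -130.9939056272632 az 0.006094372736811238 tilt [-5.96961198e-04  2.59108532e-04 -9.99999788e-01]
500 975 [ 0.4842 -0.2609  0.0122] [ 0.5227 -0.2235  0.0672]
[ 0.50394649 -0.24193993  0.064393  ] ((0.5040915608406067, -0.24174828827381134), 0.01278418768197298)
200 481 [ 0.4806 -0.3313  0.0122] [ 0.5076 -0.3036  0.0505]
[ 0.49443854 -0.31723138  0.04865097] ((0.4945524334907532, -0.31742191314697266), 0.009577577002346516)
100 315 [ 0.4849 -0.1681  0.012 ] [ 0.5072 -0.1462  0.0414]
[ 0.4961571  -0.15745279  0.03961657] ((0.49713194370269775, -0.15571990609169006), 0.007577850017696619)
```

View pics/w2.png

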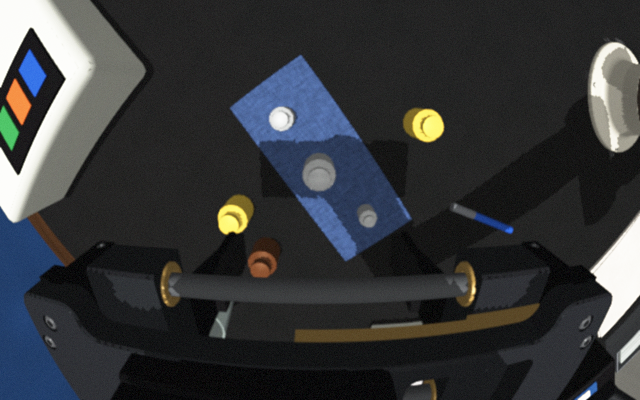

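The wrist view shows the weight at (319,172), centred between the fingers and measured at (0.504, -0.242). The neighbours are clear of the finger line, so I'll lower and grip.

>>> {"name": "play_rows", "arguments": {
  "steps": [
    {"ax": 0, "ay": 0, "az": 0, "dx": 0.5, "dy": 0.5, "dz": 25, "claw": 87},
    {"ax": 0, "ay": 0, "az": 0, "dx": 0, "dy": 0, "dz": 25, "claw": 87},
    {"ax": 0, "ay": 0, "az": 0, "dx": 0, "dy": 0, "dz": 25, "claw": 87},
    {"ax": 0, "ay": 0, "az": 0, "dx": 0, "dy": 0, "dz": 25, "claw": 87},
    {"ax": 0, "ay": 0, "az": 0, "dx": 0, "dy": 0, "dz": 25, "claw": 87},
    {"ax": 0, "ay": 0, "az": 0, "dx": 0, "dy": 0, "dz": 25, "claw": 87},
    {"ax": 0, "ay": 0, "az": 0, "dx": 0, "dy": 0, "dz": 20, "claw": 87},
    {"ax": 0, "ay": 0, "az": 0, "dx": 0, "dy": 0, "dz": 15, "claw": 87},
    {"ax": 0, "ay": 0, "az": 0, "dx": 0, "dy": 0, "dz": 12, "claw": 87},
    {"ax": 0, "ay": 0, "az": 0, "dx": 0, "dy": 0, "dz": 10, "claw": 80},
    {"ax": 0, "ay": 0, "az": 0, "dx": 0, "dy": 0, "dz": 0, "claw": 60},
    {"ax": 0, "ay": 0, "az": 0, "dx": 0, "dy": 0, "dz": 0, "claw": 45},
    {"ax": 0, "ay": 0, "az": 0, "dx": 0, "dy": 0, "dz": 0, "claw": 30},
    {"ax": 0, "ay": 0, "az": 0, "dx": 0, "dy": 0, "dz": 0, "claw": 30},
    {"ax": 0, "ay": 0, "az": 0, "dx": 0, "dy": 0, "dz": 0, "claw": 30},
    {"ax": 0, "ay": 0, "az": 0, "dx": 0, "dy": 0, "dz": 0, "claw": 30},
    {"ax": 0, "ay": 0, "az": 0, "dx": 0, "dy": 0, "dz": 0, "claw": 30}
  ]
}}

```text
time_s: 3.9
tcp_pos: [0.5039, -0.242, 0.0298]
ee_rot: [[-0.656, -0.755, -0.001], [-0.755, 0.656, 0.0], [0.0, 0.001, -1.0]]
wrist_force: [-2.0, 2.1, 3.3]
gripper_width: 0.421
gripper_force: 30.0
```

>>> {"name": "play_rows", "arguments": {
  "steps": [
    {"ax": 0, "ay": 0, "az": 0, "dx": 0, "dy": 0, "dz": -8, "claw": 30},
    {"ax": 0, "ay": 0, "az": 0, "dx": 0, "dy": 0, "dz": -18, "claw": 30},
    {"ax": 0, "ay": 0, "az": 0, "dx": 0, "dy": 0, "dz": -25, "claw": 30},
    {"ax": 0, "ay": 0, "az": 0, "dx": 0, "dy": 0, "dz": -25, "claw": 30},
    {"ax": 0, "ay": 0, "az": 0, "dx": 0, "dy": 0, "dz": -25, "claw": 30},
    {"ax": 0, "ay": 0, "az": 0, "dx": 0, "dy": 0, "dz": -25, "claw": 30},
    {"ax": 0, "ay": 0, "az": 0, "dx": 0, "dy": 0, "dz": -25, "claw": 30},
    {"ax": 0, "ay": 0, "az": 0, "dx": 0, "dy": 0, "dz": -20, "claw": 30},
    {"ax": 0, "ay": 0, "az": 0, "dx": 0, "dy": 0, "dz": -10, "claw": 30},
    {"ax": 0, "ay": 0, "az": 0, "dx": 0, "dy": 0, "dz": 0, "claw": 30}
  ]
}}

```text
time_s: 4.9
tcp_pos: [0.5046, -0.2424, 0.2114]
ee_rot: [[-0.656, -0.755, 0.002], [-0.755, 0.656, -0.0], [-0.001, -0.002, -1.0]]
wrist_force: [-0.7, -0.6, -5.7]
gripper_width: 0.419
gripper_force: 30.0
```

```bash
python3 - <<'E'
from h import *
delta([.5925,.1158,.21],229)
from scipy.optimize import least_squares
for n in("scene","side"):
    c=capture(n); P=cloud(c); np.savez(n+"1.npz",**c); ok=c["range_z"]>0
    s=sense()["tcp_pos"]
    m=ok&(np.hypot(P[...,0]-s[0],P[...,1]-s[1])<.022)&(P[...,2]<s[2]-.018)&(P[...,2]>.1); q=P[m]
    print(n,"held",len(q),q.min(0) if len(q) else 0,q.max(0) if len(q) else 0)
    # pan circle fits: boundary of pan mask pixels
    f=c["frame"].astype(int); b,g,r=f[...,0],f[...,1],f[...,2]
    pan=ok&(abs(P[...,2]-.1005)<.0035)&(np.hypot(P[...,0]-.593,P[...,1]-.116)<.062)
    pan=cv2.morphologyEx(pan.astype(np.uint8),cv2.MORPH_OPEN,np.ones((3,3)))
    cs,_=cv2.findContours(pan,0,1); k=max(cs,key=cv2.contourArea)[:,0]
    q=P[k[:,1],k[:,0],:2]; 
    o=least_squares(lambda x:np.hypot(q[:,0]-x[0],q[:,1]-x[1])-x[2],[.593,.116,.055],loss="soft_l1",f_scale=.001); print("pan",o.x)
    ring=(pan>0)&(r>g+25)&(r>b+25); q=P[ring][:,:2]
    o=least_squares(lambda x:np.hypot(q[:,0]-x[0],q[:,1]-x[1])-x[2],[.593,.116,.028],loss="soft_l1",f_scale=.001); print("ring",o.x,len(q))
E
```

```text
t 4.9 tcp [ 0.5046 -0.2424  0.2114] d [-328.   168.7    1.5] width 0.4188521512861026 F [-0.7 -0.6 -5.7] gf 29.967158076760825
yaw -131.00051521311008 az -0.0005152131100203405 tilt [ 2.09906780e-03 -1.14401087e-04 -9.99997790e-01]
scene held 31 [ 0.50848266 -0.25884107  0.18321379] [ 0.52505503 -0.22876393  0.1915324 ]
pan [0.59493581 0.11541474 0.0533493 ]
ring [0.59225269 0.11726266 0.02846964] 80
side held 64 [ 0.4851914  -0.26065613  0.1835357 ] [ 0.51564128 -0.2442831   0.19104229]Traceback (most recent call last):
  File "<stdin>", line 13, in <module>
ValueError: max() iterable argument is empty
```

>>> {"name": "play_rows", "arguments": {
  "steps": [
    {"ax": 0, "ay": 0, "az": 0, "dx": -10, "dy": 5, "dz": 0, "claw": 30},
    {"ax": 0, "ay": 0, "az": 0, "dx": -20, "dy": 10, "dz": 0, "claw": 30},
    {"ax": 0, "ay": 0, "az": 0, "dx": -24, "dy": 12, "dz": 0, "claw": 30},
    {"ax": 0, "ay": 0, "az": 0, "dx": -24, "dy": 12, "dz": 0, "claw": 30},
    {"ax": 0, "ay": 0, "az": 0, "dx": -24, "dy": 12, "dz": 0, "claw": 30},
    {"ax": 0, "ay": 0, "az": 0, "dx": -24, "dy": 12, "dz": 0, "claw": 30},
    {"ax": 0, "ay": 0, "az": 0, "dx": -24, "dy": 12, "dz": 0, "claw": 30},
    {"ax": 0, "ay": 0, "az": 0, "dx": -24, "dy": 12, "dz": 0, "claw": 30},
    {"ax": 0, "ay": 0, "az": 0, "dx": -24, "dy": 12, "dz": 0, "claw": 30},
    {"ax": 0, "ay": 0, "az": 0, "dx": -24, "dy": 12, "dz": 0, "claw": 30},
    {"ax": 0, "ay": 0, "az": 0, "dx": -24, "dy": 12, "dz": 0, "claw": 30},
    {"ax": 0, "ay": 0, "az": 0, "dx": -24, "dy": 12, "dz": 0, "claw": 30},
    {"ax": 0, "ay": 0, "az": 0, "dx": -24, "dy": 12, "dz": 0, "claw": 30},
    {"ax": 0, "ay": 0, "az": 0, "dx": -20, "dy": 11, "dz": 0, "claw": 30},
    {"ax": 0, "ay": 0, "az": 0, "dx": -15, "dy": 9, "dz": 0, "claw": 30},
    {"ax": 0, "ay": 0, "az": 0, "dx": 0, "dy": 0, "dz": 0, "claw": 30},
    {"ax": 0, "ay": 0, "az": 0, "dx": 0, "dy": 0, "dz": 0, "claw": 30}
  ]
}}

```text
time_s: 6.7
tcp_pos: [0.5935, 0.1158, 0.2096]
ee_rot: [[-0.655, -0.755, -0.002], [-0.755, 0.655, -0.001], [0.002, 0.001, -1.0]]
wrist_force: [-0.9, -0.3, -5.4]
gripper_width: 0.42
gripper_force: 30.0
```

```bash
python3 - <<'E'
from h import *
from scipy.optimize import least_squares
delta([.593,.1165,.129],229)
c=capture("wrist"); cv2.imwrite("pics/w3.png",c["frame"]); P=wcloud(c)
f=c["frame"].astype(int); b,g,r=f[...,0],f[...,1],f[...,2]
z=P[...,2]; pan=(c["range_z"]>0)&(abs(z-.1)<.006)&(np.hypot(P[...,0]-.593,P[...,1]-.116)<.062)
for nm,m,R in(("ring",pan&(r>g+25)&(r>b+25),.028),("yellow",(c["range_z"]>0)&(np.hypot(P[...,0]-.5185,P[...,1]-.03)<.045)&(z>.05)&(r>100)&(g>80)&(b<70),0),("red",(c["range_z"]>0)&(np.hypot(P[...,0]-.5185,P[...,1]-.03)<.045)&(z>.05)&(r>80)&(g<50)&(b<50),0)):
    q=P[m]; print(nm,len(q))
    if len(q)<8: continue
    print(q.mean(0),q.min(0),q.max(0))
    if R: print(least_squares(lambda x:np.hypot(q[:,0]-x[0],q[:,1]-x[1])-R,[.593,.116],loss="soft_l1",f_scale=.001).x)
q=P[pan]; print("pan pts",len(q),q.min(0),q.max(0))
E
```

```text
t 6.7 tcp [0.5935 0.1158 0.2096] d [-0.4  0.7 80.6] width 0.42019255207937783 F [-0.9 -0.3 -5.4] gf 29.967218089441303
yaw -130.9512446409836 az 0.04875535901646799 tilt [-2.08687592e-03 -9.00473169e-04 -9.99997417e-01]
ring 471
[0.58765153 0.10902282 0.10088915] [0.56391524 0.08667278 0.09840157] [0.62294106 0.14558799 0.10271504]
[0.5932765  0.11564288]
yellow 234
[0.51857016 0.02965451 0.08522177] [0.50177324 0.01202962 0.07935509] [0.53628131 0.04665566 0.09404819]
red 188
[0.50786447 0.01672418 0.09024054] [0.49467796 0.00489872 0.080957  ] [0.5210357  0.02817644 0.095201  ]
pan pts 9205 [0.53809894 0.06116719 0.0964947 ] [0.64718793 0.16938531 0.10309264]
```

View pics/w3.png

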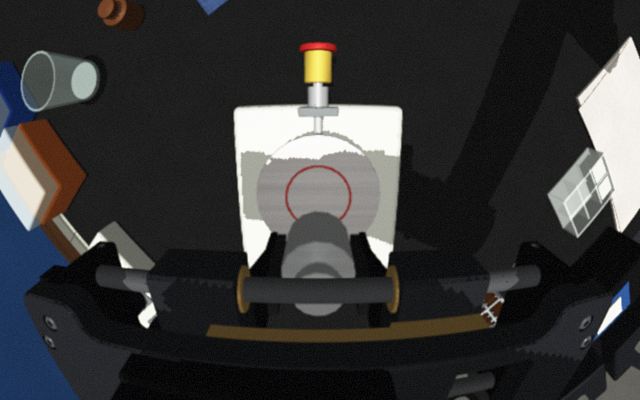

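The wrist view shows the red ring at (318,196), with its measured centre at (0.5933, 0.1156) directly under the TCP. The knob is at (318,65), aligned with tool x. Lowering now.

>>> {"name": "play_rows", "arguments": {
  "steps": [
    {"ax": 0, "ay": 0, "az": 0, "dx": 0, "dy": 0, "dz": 10, "claw": 30},
    {"ax": 0, "ay": 0, "az": 0, "dx": 0, "dy": 0, "dz": 15, "claw": 30},
    {"ax": 0, "ay": 0, "az": 0, "dx": 0, "dy": 0, "dz": 15, "claw": 30},
    {"ax": 0, "ay": 0, "az": 0, "dx": 0, "dy": 0, "dz": 15, "claw": 30},
    {"ax": 0, "ay": 0, "az": 0, "dx": 0, "dy": 0, "dz": 10, "claw": 30},
    {"ax": 0, "ay": 0, "az": 0, "dx": 0, "dy": 0, "dz": 8, "claw": 30},
    {"ax": 0, "ay": 0, "az": 0, "dx": 0, "dy": 0, "dz": 5, "claw": 30},
    {"ax": 0, "ay": 0, "az": 0, "dx": 0, "dy": 0, "dz": 3, "claw": 30},
    {"ax": 0, "ay": 0, "az": 0, "dx": 0, "dy": 0, "dz": 0, "claw": 30},
    {"ax": 0, "ay": 0, "az": 0, "dx": 0, "dy": 0, "dz": 0, "claw": 30}
  ]
}}

```text
time_s: 7.75
tcp_pos: [0.5945, 0.1157, 0.1301]
ee_rot: [[-0.656, -0.755, 0.001], [-0.755, 0.656, 0.0], [-0.001, -0.001, -1.0]]
wrist_force: [0.4, 0.7, -5.3]
gripper_width: 0.425
gripper_force: 30.0
```

>>> {"name": "play_rows", "arguments": {
  "steps": [
    {"ax": 0, "ay": 0, "az": 0, "dx": 0.5, "dy": 0.5, "dz": 1, "claw": 30},
    {"ax": 0, "ay": 0, "az": 0, "dx": 0, "dy": 0, "dz": 1, "claw": 30},
    {"ax": 0, "ay": 0, "az": 0, "dx": 0, "dy": 0, "dz": 0.5, "claw": 30},
    {"ax": 0, "ay": 0, "az": 0, "dx": 0, "dy": 0, "dz": 0, "claw": 30},
    {"ax": 0, "ay": 0, "az": 0, "dx": 0, "dy": 0, "dz": 0, "claw": 30}
  ]
}}

```text
time_s: 8.25
tcp_pos: [0.5934, 0.1155, 0.1271]
ee_rot: [[-0.656, -0.755, 0.0], [-0.755, 0.656, 0.0], [-0.0, -0.0, -1.0]]
wrist_force: [-0.5, 0.2, -5.3]
gripper_width: 0.425
gripper_force: 30.0
```

>>> {"name": "play_rows", "arguments": {
  "steps": [
    {"ax": 0, "ay": 0, "az": 0, "dx": 0, "dy": 0, "dz": 0.5, "claw": 30},
    {"ax": 0, "ay": 0, "az": 0, "dx": 0, "dy": 0, "dz": 0.5, "claw": 30},
    {"ax": 0, "ay": 0, "az": 0, "dx": 0, "dy": 0, "dz": 0, "claw": 30},
    {"ax": 0, "ay": 0, "az": 0, "dx": 0, "dy": 0, "dz": 0, "claw": 30}
  ]
}}

```text
time_s: 8.65
tcp_pos: [0.5935, 0.1155, 0.1262]
ee_rot: [[-0.656, -0.755, 0.0], [-0.755, 0.656, 0.0], [-0.0, -0.0, -1.0]]
wrist_force: [0.4, -0.2, -3.6]
gripper_width: 0.42
gripper_force: 30.0
```

>>> {"name": "play_rows", "arguments": {
  "steps": [
    {"ax": 0, "ay": 0, "az": 0, "dx": 0, "dy": 0, "dz": 0.4, "claw": 30},
    {"ax": 0, "ay": 0, "az": 0, "dx": 0, "dy": 0, "dz": 0, "claw": 30},
    {"ax": 0, "ay": 0, "az": 0, "dx": 0, "dy": 0, "dz": 0, "claw": 42},
    {"ax": 0, "ay": 0, "az": 0, "dx": 0, "dy": 0, "dz": 0, "claw": 52},
    {"ax": 0, "ay": 0, "az": 0, "dx": 0, "dy": 0, "dz": 0, "claw": 65},
    {"ax": 0, "ay": 0, "az": 0, "dx": 0, "dy": 0, "dz": 0, "claw": 80},
    {"ax": 0, "ay": 0, "az": 0, "dx": 0, "dy": 0, "dz": 0, "claw": 80},
    {"ax": 0, "ay": 0, "az": 0, "dx": 0, "dy": 0, "dz": 0, "claw": 80},
    {"ax": 0, "ay": 0, "az": 0, "dx": 0, "dy": 0, "dz": 0, "claw": 80}
  ]
}}

```text
time_s: 9.55
tcp_pos: [0.5934, 0.1155, 0.1257]
ee_rot: [[-0.656, -0.755, 0.0], [-0.755, 0.656, 0.0], [-0.0, -0.0, -1.0]]
wrist_force: [0.0, -0.2, -0.5]
gripper_width: 0.889
gripper_force: 0.0
```

>>> {"name": "play_rows", "arguments": {
  "steps": [
    {"ax": 0, "ay": 0, "az": 0, "dx": 0, "dy": 0, "dz": -10, "claw": 80},
    {"ax": 0, "ay": 0, "az": 0, "dx": 0, "dy": 0, "dz": -20, "claw": 80},
    {"ax": 0, "ay": 0, "az": 0, "dx": 0, "dy": 0, "dz": -25, "claw": 80},
    {"ax": 0, "ay": 0, "az": 0, "dx": 0, "dy": 0, "dz": -25, "claw": 80},
    {"ax": 0, "ay": 0, "az": 0, "dx": 0, "dy": 0, "dz": -20, "claw": 80},
    {"ax": 0, "ay": 0, "az": 0, "dx": 0, "dy": 0, "dz": 0, "claw": 80},
    {"ax": 0, "ay": 0, "az": 0, "dx": 0, "dy": 0, "dz": 0, "claw": 80}
  ]
}}

```text
time_s: 10.25
tcp_pos: [0.5933, 0.1156, 0.2262]
ee_rot: [[-0.656, -0.755, 0.001], [-0.755, 0.656, 0.001], [-0.001, -0.0, -1.0]]
wrist_force: [-0.4, 0.6, -0.4]
gripper_width: 0.918
gripper_force: 0.0
```

```bash
python3 - <<'E'
from h import *
delta([.5186,.0297,.225],229)
for n,cl in(("scene",cloud),("side",cloud),("wrist",wcloud)):
    c=capture(n); P=cl(c)
    if n=="side": cv2.imwrite("pics/s2.png",c["frame"][60:310,200:520])
    ok=c["range_z"]>0
    m=ok&(np.hypot(P[...,0]-.5933,P[...,1]-.1156)<.035)&(P[...,2]>.106)&(P[...,2]<.17); q=P[m]
    if len(q): t=q[q[:,2]>q[:,2].max()-.006]; print(n,len(q),q.min(0).round(4),q.max(0).round(4),t.mean(0).round(4))
E
```

```text
t 10.25 tcp [0.5933 0.1156 0.2262] d [113.8   0.    1.1] width 0.9175900554077525 F [-0.4  0.6 -0.4] gf 0.0
yaw -130.9985092368014 az 0.0014907631986034175 tilt [ 7.78142588e-04  8.55981377e-04 -9.99999331e-01]
scene 280 [0.5799 0.0957 0.1061] [0.6159 0.1325 0.1619] [0.5963 0.1144 0.1585]
side 333 [0.5741 0.0953 0.1061] [0.6116 0.127  0.1621] [0.5926 0.1131 0.1597]
wrist 2057 [0.5745 0.0962 0.1061] [0.6124 0.1347 0.1625] [0.5934 0.1149 0.1599]
```

View pics/s2.png

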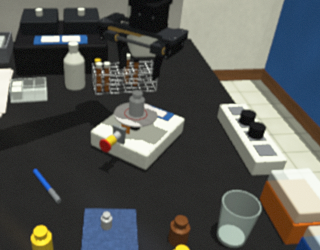

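The picture shows the weight upright in the ring at crop pixel (137,103), and the depth readings put it within 2 mm of the pan centre. Next is the knob.

>>> {"name": "play_rows", "arguments": {
  "steps": [
    {"ax": 0, "ay": 0, "az": 0, "dx": 14, "dy": 0, "dz": 0, "claw": 80},
    {"ax": 0, "ay": 0, "az": 0, "dx": 25, "dy": 0, "dz": 0, "claw": 80},
    {"ax": 0, "ay": 0, "az": 0, "dx": 25, "dy": 0, "dz": 0, "claw": 80},
    {"ax": 0, "ay": 0, "az": 0, "dx": 25, "dy": 0, "dz": 0, "claw": 80},
    {"ax": 0, "ay": 0, "az": 0, "dx": 15, "dy": 0, "dz": 0, "claw": 80},
    {"ax": 0, "ay": 0, "az": 0, "dx": 10, "dy": 0, "dz": 0, "claw": 80},
    {"ax": 0, "ay": 0, "az": 0, "dx": 0, "dy": 0, "dz": 0, "claw": 80},
    {"ax": 0, "ay": 0, "az": 0, "dx": 0, "dy": 0, "dz": 0, "claw": 80}
  ]
}}

```text
time_s: 11.2
tcp_pos: [0.5191, 0.0296, 0.2257]
ee_rot: [[-0.656, -0.755, 0.001], [-0.755, 0.656, 0.0], [-0.001, -0.0, -1.0]]
wrist_force: [0.1, -0.3, -0.2]
gripper_width: 0.917
gripper_force: 0.0
```

```bash
python3 - <<'E'
from h import *
delta([.5186,.0297,.073],229)
c=capture("wrist"); P=wcloud(c); cv2.imwrite("pics/w4.png",c["frame"])
f=c["frame"].astype(int); b,g,r=f[...,0],f[...,1],f[...,2]; z=P[...,2]
k=(c["range_z"]>0)&(np.hypot(P[...,0]-.5185,P[...,1]-.03)<.045)&(z>.05)
a=np.array([-.656,-.755]); e=np.array([-.755,.656])
for nm,m in(("y",k&(r>60)&(g>50)&(b<.5*g)),("r",k&(r>60)&(g<.4*r)&(b<.4*r))):
    q=P[m]; d=q[:,:2]-[.5933,.1156]
    if len(q): print(nm,len(q),"axial",np.percentile(d@a,[2,50,98]).round(4),"lat",np.percentile(d@e,[2,50,98]).round(4),"z",q[:,2].max())
E
```

```text
t 11.2 tcp [0.5191 0.0296 0.2257] d [  0.3   0.4 152.7] width 0.9172101924174754 F [ 0.1 -0.3 -0.2] gf 0.0
yaw -130.9876446879895 az 0.012355312010527086 tilt [ 6.21006653e-04  1.58930363e-04 -9.99999795e-01]
y 770 axial [0.1016 0.118  0.1371] lat [-0.0111  0.0006  0.0348] z 0.3134878579490987
r 333 axial [0.1291 0.1334 0.1346] lat [-0.0148 -0.0003  0.0142] z 0.29483158964866707
```

View pics/w4.png

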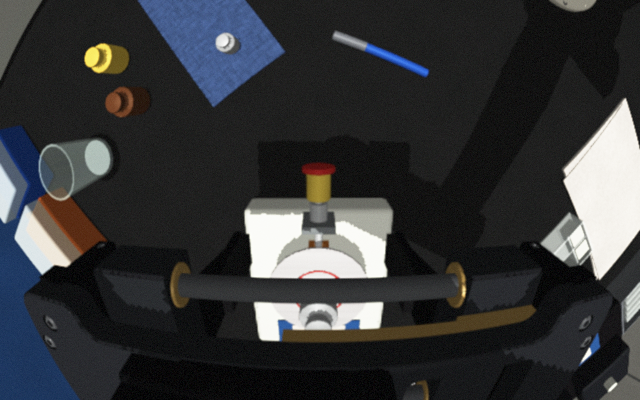

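The wrist view shows the knob at (318,185) between the fingers, and it's where I predicted (flange 129–134 mm out, laterally centred). I'll lower 153 mm and grip.

>>> {"name": "play_rows", "arguments": {
  "steps": [
    {"ax": 0, "ay": 0, "az": 0, "dx": 0, "dy": 0, "dz": 15, "claw": 80},
    {"ax": 0, "ay": 0, "az": 0, "dx": 0, "dy": 0, "dz": 25, "claw": 80},
    {"ax": 0, "ay": 0, "az": 0, "dx": 0, "dy": 0, "dz": 25, "claw": 80},
    {"ax": 0, "ay": 0, "az": 0, "dx": 0, "dy": 0, "dz": 25, "claw": 80},
    {"ax": 0, "ay": 0, "az": 0, "dx": 0, "dy": 0, "dz": 20, "claw": 80},
    {"ax": 0, "ay": 0, "az": 0, "dx": 0, "dy": 0, "dz": 18, "claw": 80},
    {"ax": 0, "ay": 0, "az": 0, "dx": 0, "dy": 0, "dz": 15, "claw": 80},
    {"ax": 0, "ay": 0, "az": 0, "dx": 0, "dy": 0, "dz": 10, "claw": 80},
    {"ax": 0, "ay": 0, "az": 0, "dx": 0, "dy": 0, "dz": 0, "claw": 60},
    {"ax": 0, "ay": 0, "az": 0, "dx": 0, "dy": 0, "dz": 0, "claw": 40},
    {"ax": 0, "ay": 0, "az": 0, "dx": 0, "dy": 0, "dz": 0, "claw": 25},
    {"ax": 0, "ay": 0, "az": 0, "dx": 0, "dy": 0, "dz": 0, "claw": 15},
    {"ax": 0, "ay": 0, "az": 0, "dx": 0, "dy": 0, "dz": 0, "claw": 15},
    {"ax": 0, "ay": 0, "az": 0, "dx": 0, "dy": 0, "dz": 0, "claw": 15},
    {"ax": 0, "ay": 0, "az": 0, "dx": 0, "dy": 0, "dz": 0, "claw": 15},
    {"ax": 0, "ay": 0, "az": 0, "dx": 0, "dy": 0, "dz": 0, "claw": 15}
  ]
}}

```text
time_s: 12.85
tcp_pos: [0.5186, 0.0294, 0.0727]
ee_rot: [[-0.656, -0.755, 0.0], [-0.755, 0.656, 0.0], [-0.0, -0.0, -1.0]]
wrist_force: [0.8, 1.2, 0.7]
gripper_width: 0.272
gripper_force: 1.0
```

>>> {"name": "play_rows", "arguments": {
  "steps": [
    {"ax": 0, "ay": 0, "az": 0, "dx": 0, "dy": 0, "dz": 0, "claw": 5},
    {"ax": 0, "ay": 0, "az": 0, "dx": 0, "dy": 0, "dz": 0, "claw": 5},
    {"ax": 0, "ay": 0, "az": 0, "dx": 0, "dy": 0, "dz": 0, "claw": 5}
  ]
}}

```text
time_s: 13.15
tcp_pos: [0.5185, 0.0295, 0.0727]
ee_rot: [[-0.656, -0.755, -0.0], [-0.755, 0.656, 0.0], [0.0, 0.0, -1.0]]
wrist_force: [-0.5, -0.1, 1.5]
gripper_width: 0.265
gripper_force: 30.0
```

>>> {"name": "play_rows", "arguments": {
  "steps": [
    {"ax": 0, "ay": 0, "az": 0, "dx": 2, "dy": 0, "dz": 0, "claw": 5},
    {"ax": 0, "ay": 0, "az": 0, "dx": 2, "dy": 0, "dz": 0, "claw": 5},
    {"ax": 0, "ay": 0, "az": 0, "dx": 2, "dy": 0, "dz": 0, "claw": 5},
    {"ax": 0, "ay": 0, "az": 0, "dx": 0, "dy": 0, "dz": 0, "claw": 5}
  ]
}}

```text
time_s: 13.55
tcp_pos: [0.516, 0.0265, 0.0727]
ee_rot: [[-0.656, -0.755, 0.004], [-0.755, 0.656, 0.003], [-0.004, -0.001, -1.0]]
wrist_force: [0.9, 6.0, -1.8]
gripper_width: 0.264
gripper_force: 30.0
```

>>> {"name": "play_rows", "arguments": {
  "steps": [
    {"ax": 0, "ay": 0, "az": 0, "dx": 2, "dy": 0, "dz": 0, "claw": 5},
    {"ax": 0, "ay": 0, "az": 0, "dx": 2, "dy": 0, "dz": 0, "claw": 5},
    {"ax": 0, "ay": 0, "az": 0, "dx": 2, "dy": 0, "dz": 0, "claw": 5},
    {"ax": 0, "ay": 0, "az": 0, "dx": 2, "dy": 0, "dz": 0, "claw": 5},
    {"ax": 0, "ay": 0, "az": 0, "dx": 2, "dy": 0, "dz": 0, "claw": 5},
    {"ax": 0, "ay": 0, "az": 0, "dx": 2, "dy": 0, "dz": 0, "claw": 5},
    {"ax": 0, "ay": 0, "az": 0, "dx": 0, "dy": 0, "dz": 0, "claw": 5},
    {"ax": 0, "ay": 0, "az": 0, "dx": 0, "dy": 0, "dz": 0, "claw": 5},
    {"ax": 0, "ay": 0, "az": 0, "dx": 0, "dy": 0, "dz": 0, "claw": 5}
  ]
}}

```text
time_s: 14.45
tcp_pos: [0.5086, 0.0178, 0.0728]
ee_rot: [[-0.656, -0.755, 0.005], [-0.755, 0.656, 0.003], [-0.005, -0.001, -1.0]]
wrist_force: [1.5, 7.8, -2.7]
gripper_width: 0.264
gripper_force: 30.0
```

```bash
cat > chk.py <<'E'
from h import *
delta([.5066,.0159,.073],229)
s=sense()["tcp_pos"]; print("pulled mm",(np.array(s)[:2]-[.5185,.0295])@[-.656,-.755]*1000)
a=np.array([-.656,-.755])
for n in("scene","side"):
    c=capture(n); P=cloud(c); ok=c["range_z"]>0
    d=np.hypot(P[...,0]-.5933,P[...,1]-.1156)
    q=P[ok&(d<.035)&(P[...,2]>.13)&(P[...,2]<.17)]; t=q[q[:,2]>q[:,2].max()-.006]
    pz=P[ok&(d<.052)&(d>.03)&(P[...,2]>.08)&(P[...,2]<.106)][:,2]
    f=c["frame"].astype(int); b,g,r=f[...,0],f[...,1],f[...,2]
    k=ok&(np.hypot(P[...,0]-.506,P[...,1]-.016)<.04)&(P[...,2]>.055)&(P[...,2]<.1)&(r>60)&(g<.4*r)&(b<.4*r)
    print(n,"top",t.mean(0).round(4),q[:,2].max(),"pan z",np.median(pz) if len(pz) else 0,"flange",np.percentile((P[k][:,:2]-[.5933,.1156])@a,[5,50,95]) if k.any() else 0)
E
python3 chk.py
```

```text
t 14.45 tcp [0.5086 0.0178 0.0728] d [ 2.7  0.2 -0.2] width 0.26425413358418615 F [ 1.5  7.8 -2.7] gf 29.972739089280367
yaw -130.96969734363122 az 0.030302656368803582 tilt [ 0.00457097  0.00305772 -0.99998488]
pulled mm 15.331114361307623
scene top [0.5968 0.1144 0.153 ] 0.1561816951955114 pan z 0.09210507681590435 flange 0
side top [0.5925 0.1139 0.1536] 0.15657803771944712 pan z 0.09360060071492388 flange [0.14597637 0.14860599 0.15014192]
```

The pan has sunk about 7 mm and the weight is still upright. The knob is only 15.3 mm out, so I'll pull the rest of the way to the stop.

>>> {"name": "play_rows", "arguments": {
  "steps": [
    {"ax": 0, "ay": 0, "az": 0, "dx": 1, "dy": 0, "dz": 0, "claw": 5},
    {"ax": 0, "ay": 0, "az": 0, "dx": 1, "dy": 0, "dz": 0, "claw": 5},
    {"ax": 0, "ay": 0, "az": 0, "dx": 1, "dy": 0, "dz": 0, "claw": 5},
    {"ax": 0, "ay": 0, "az": 0, "dx": 1, "dy": 0, "dz": 0, "claw": 5},
    {"ax": 0, "ay": 0, "az": 0, "dx": 0, "dy": 0, "dz": 0, "claw": 5},
    {"ax": 0, "ay": 0, "az": 0, "dx": 0, "dy": 0, "dz": 0, "claw": 5},
    {"ax": 0, "ay": 0, "az": 0, "dx": 0, "dy": 0, "dz": 0, "claw": 5},
    {"ax": 0, "ay": 0, "az": 0, "dx": 0, "dy": 0, "dz": 0, "claw": 5},
    {"ax": 0, "ay": 0, "az": 0, "dx": 0, "dy": 0, "dz": 0, "claw": 5}
  ]
}}

```text
time_s: 15.45
tcp_pos: [0.5068, 0.0157, 0.0728]
ee_rot: [[-0.656, -0.755, 0.007], [-0.755, 0.656, 0.004], [-0.008, -0.002, -1.0]]
wrist_force: [1.9, 10.2, -4.1]
gripper_width: 0.267
gripper_force: 30.0
```

```bash
python3 chk.py
```

```text
t 15.45 tcp [0.5068 0.0157 0.0728] d [-0.   0.3 -0.2] width 0.26695577967044415 F [ 1.9 10.2 -4.1] gf 29.965064898133278
yaw -130.9605479072798 az 0.03945209272023931 tilt [ 0.00660957  0.00435194 -0.99996869]
pulled mm 18.09604674695635
scene top [0.5965 0.1145 0.1522] 0.1552459295057711 pan z 0.09201921338694569 flange 0
side top [0.5924 0.1133 0.1538] 0.15590721482336417 pan z 0.09332810636739275 flange [0.14836638 0.15139007 0.15300262]
```

```bash
python3 -c "
from station import *
print(finish_job())"
```

```text
the job is handed in; nothing more can be done
None
```

I handed the job in at about 15.5 s: the 500 g weight stands upright, within about 2 mm of the pan centre, the pan has sunk about 7 mm, and the gripper is holding the lock knob back at its 18 mm stop; no verdict came back.

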